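# Lift the hot glue pot out of its warmer by the bail

## Task

The lidded glue pot is hot: with the lifting hook, swing its folded wire bail upright while the pot stays seated in the warmer, then lift the pot out by the bail and set it fully down, upright, in the recess of the round wooden pot stand. Touch the pot and bail with nothing but the hook, keep the pot level and do not drop it, and go round the tall bottle and the two jars near it without shifting them. When the pot stands by itself, put the hook back in its tube, fully home.

Things in the scene. Friction and masses are not known exactly. Their poses are not given: they have to be found in the camera images.
- lifting_hook: lifting hook, 120 g, starts upright in its tube. Origin: centre under its round guard disc (52 mm across, 4 thick), which rests on the tube's mouth; z up. Above: wooden grip 20 mm square (sides along x, y), 10 to 68 mm above the origin, rounded end at 72. Below: 6 mm steel shank on the axis, ending in a J open to the top, in the x-z plane, its point on the +x side
- hook_bend (a point): centre of the 6 mm wire at the lowest point of the hook's J, 86 mm under the hook's origin. J as seen from here along the hook's x: shank side at -11 mm, point at +11 mm, the point rising 23 mm above this point; clear gap between them 16 mm; the shank side is straight to 44 mm above this point
- hook_grip (a point): middle of the hook's wooden grip, 40 mm above the hook's origin
- hook_holder: upright aluminium tube on a dark round foot (80 mm across), fixed; 49 mm outside, 41 mm bore, 100 mm tall, the bore open 90 mm deep. Origin: centre of its underside on the bench
- holder_mouth (a point): centre of the tube's mouth, 100 mm above the bench; the hook is home when its origin is here and its disc lies on the mouth
- glue_pot: round lidded steel pot, 80 mm across (83 at the rolled rim, 93 over the ears at its +y and -y sides, 98 over the bail's legs), 68 mm tall, about 300 g, bottom-heavy. Origin: centre of its underside; z up; the bail folds down to its -x side. Lid and ears are fixed to it. Hanging from the hook it swings freely, period about 0.7 s, and the swing dies down in a few seconds
- pot_pivot (a point): middle of the bail's hinge axis, 58 mm above the pot's origin; the axis runs along the pot's y
- bail (a joint): angle of the wire bail: 0 = folded down level to the pot's -x side, 1.571 = upright, 3.142 = folded down level to the +x side. The hinge is a little stiff, so the bail stays where it is left (0.1 to 0.2 N at the crown moves it)
- bail_crown (a point): centre of the 5 mm bail wire at its crown, 82 mm from the hinge axis; here the wire has a small V-shaped hump, 18 mm wide, 8 mm high, pointing away from the hinge, in which a hook centres itself
- warmer: low round grey pot warmer, fixed: 104 mm across (116 mm at the foot, lowest 12 mm), 50 mm tall, with a small knob sticking out 16 mm at its side. The open well, 88 mm across, has its floor 12 mm above the bench; the pot starts seated there. Origin: centre of its underside on the bench
- pot_stand: round wooden pot stand, fixed: 117 mm across, 22 mm tall, with a round dished recess, 90 mm across at the floor and 95 at the mouth, whose floor is 8 mm above the bench. Origin: centre of its underside on the bench
- stand_floor (a point): centre of the recess floor of the pot stand, 8 mm above the bench
- tall_bottle: white capped bottle, 66 mm across, 142 mm tall, loose. Origin: centre of its underside
- jar_wide: wide clear screw jar with a pale lid, 71 mm across, 112 mm tall, loose. Origin: centre of its underside
- jar_dark: small jar of dark grey powder with a white lid, 50 mm across, 92 mm tall, loose. Origin: centre of its underside
There are look-alikes about, which are no part of the job. There is more than one size of the warmer; the one meant has the size given above.

How it is judged:
By the outcome, as a careful person would: the job done as asked, in the order asked, and still so for the second after the job is handed in, with the robot touching nothing.
It also fails if it takes over 64 s, if anything falls off the work surface, if the arm or the gripper's body presses on something with over 40 N, if the wrist force passes 120 N, or if a joint passes its speed limit or range.

## Robot

A 6-joint arm with a two-finger parallel gripper is mounted at the origin on a cart in front of the work surface, level with it; the furniture and walls round the work are solid. World frame = base frame: x ahead of the robot, y to its left, z up, the work surface at z = 0. Lengths are in mm, angles in rad, forces in N, time in s.
With the tool pointing down it reaches from about 350 to 975 mm from the base axis. Payload 7.1 kg.
Tool frame: the origin (TCP) lies midway between the tips of the shut fingers; the grasp point (between the pads) lies 19 mm behind it; z points along the fingers, x is the direction in which the jaws open and shut, and the axes are right-handed (so a half turn about z gives the same grasp; the last joint's range is limited). The gripper opens to 88 mm and grips with 3 to 60 N. Pads are 20 mm wide; open, the fingers measure 115 mm over their backs; the gripper's body (75 mm by 178 mm) begins 61 mm behind the grasp point.
Start: joints at [1.263, 0.423, 1.63, -0, 1.089, -0.019], TCP at [177.97, 599.109, 222.675] pointing down, gripper open.
Joint ranges: [-3, 3], [-0.9, 2.11], [0.09, 2.58], [-1.31, 4.45], [0.11, 2.69], [-2.54, 2.54]. Speed limits (rad/s): [2.39, 2.39, 3.01, 3.14, 3.14, 3.14].

## Interface

Orientations are given as a rotation vector (axis times angle).
In Python, from workcell import telemetry, imaging, ticket gives the robot as it stands.
- The arm moves only by the tool jog_arm, never from a script. Its arguments are lists of equal length, an entry for each row: "travel": the shift along the world's x, y, z in units of 400 mm (1.0 is 400 mm), a list of three; "dr": the turn, a rotation vector about the world's x, y, z in units of 90 degrees (1.0 is 90 degrees), a list of three. In form: {"travel": [[tx, ty, tz], ...], "dr": [[wx, wy, wz], ...]}. A call has exactly 10 rows; each row is the pose to reach, as a shift and turn from the pose measured when the call began; what a row does not reach only later rows make up. A row lasts 1/10 s, in which the tool goes at most 50 mm and 8.59 degrees, less where a joint would pass 70% of its speed; a pose out of reach is approached as far as the arm can. A call with a number of a shift or a turn outside -1 to 1 is refused whole. A call with a gripper value outside its range is refused whole. "hand" is the opening, from -1 (shut) to 1 (fully open), set as the call begins (left out, the last holds). The fingers move at their own pace and stop on an object; the grip force is fixed at half the most. Time passes only in rows, so rows that repeat a pose let the fingers close, or fill a call up. It gives the time, the measured TCP pose, the force and the opening at its end, in the units of the state.
- telemetry.get_obs(): the state, without advancing time (a new reading comes with each control period).
- imaging.get_image(name): name is "scene" or "top" or "wrist"; returns a dict with "pixels" (420x560x3 uint8, red, green, blue), "range_z" (420x560 float32, mm along the optical axis (not along the pixel's ray), 0 where there is no reading), "fx", "fy", "cx", "cy" (pixels), "extrinsics" (4x4, takes a point from world to camera coordinates). Camera axes: x right, y down, z forward; pixel columns grow to the right and rows downward; lengths in mm; the calibration is good to about 2 mm. A picture is of the moment at which its call begins.
- ticket.close_job(): hands the job in, once; it reports no verdict.
The state is a dict: "t": time; "qpos": joint angles; "qvel": joint speeds; "joint_torque": joint torques, N m; "ee_pos": TCP position; "orientation": TCP orientation; "ft_force": force on the tool from outside, world axes, zero at the start; "moment": the same for the moment, N m; "width": finger opening in mm.
Only numpy, scipy, OpenCV 4.12 (cv2) and the standard library are available. Lean on these libraries where they do the work, as an engineer would, in place of code of your own. Each camera call takes 0.05 s, during which the arm holds its last target. There are 200 camera calls.

## Working session

There is one attempt and no reset: what is moved stays moved. The work goes in short steps, Python scripts to look and compute and a tool call to move; the robot and the scene stay as the last step left them, time stands still between calls to the robot, and variables do not carry over. Pictures are saved under pics/ and viewed, about 8 in all and at most 12, crops included, and the job is handed in when it is done.

Besides the shell and the picture viewer there is one more tool, called after "Request:" in YAML: its name, and indented under it one key for each argument. jog_arm: Moves the arm, as the interface text tells. Its arguments: {"type":"object","properties":{"travel":{"type":"array"},"dr":{"type":"array"},"hand":{"type":"number"}},"required":["travel","dr"]}

```bash
mkdir -p pics; ls; cat > h.py <<'E'
import numpy as np, cv2
from workcell import telemetry, imaging, ticket
def grab(n):
    d=imaging.get_image(n); d['bgr']=cv2.cvtColor(d['pixels'],cv2.COLOR_RGB2BGR); np.save(f'{n}.npy',d,allow_pickle=True); return d
def load(n): return np.load(f'{n}.npy',allow_pickle=True).item()
def pts(d):
    v,u=np.mgrid[0:420,0:560]; z=d['range_z']
    c=np.stack([(u-d['cx'])/d['fx']*z,(v-d['cy'])/d['fy']*z,z],-1)
    E=d['extrinsics']; return (c-E[:3,3])@E[:3,:3]
def plane(d,u,v,h):
    E=d['extrinsics'];R=E[:3,:3]; o=-R.T@E[:3,3]; r=R.T@np.array([(u-d['cx'])/d['fx'],(v-d['cy'])/d['fy'],1]); return o+r*(h-o[2])/r[2]
def proj(d,p):
    E=d['extrinsics']; c=E[:3,:3]@np.array(p)+E[:3,3]; return c[0]/c[2]*d['fx']+d['cx'],c[1]/c[2]*d['fy']+d['cy']
E
python3 - <<'E'
from h import *
a=[grab(n) for n in('scene','top')]
for d,n in zip(a,('scene','top')):
    cv2.imwrite(f'pics/{n}0.png',cv2.resize(d['bgr'],(800,600)))
    E=d['extrinsics']; print(n,d['fx'],(-E[:3,:3].T@E[:3,3]).round(),E[:3,:3].round(2).tolist())
print(telemetry.get_obs())
E
```

```text
pics
scene 487.93767703757845 [ 191. -361.  851.] [[0.85, -0.53, -0.01], [-0.4, -0.64, -0.65], [0.34, 0.56, -0.76]]
top 421.5267888075552 [ 381.  197. 1059.] [[-0.0, -1.0, 0.01], [-0.99, 0.0, -0.16], [0.16, -0.01, -0.99]]
{'t': 0.1, 'qpos': array([ 1.26299715e+00,  4.23769397e-01,  1.63060912e+00,  8.53303400e-06,
        1.08861302e+00, -1.89867651e-02]), 'qvel': array([-0.00095645, -0.00197372, -0.00329044, -0.0006088 ,  0.0004383 ,
       -0.0014182 ]), 'joint_torque': array([ 3.75801783e-04, -5.45615888e+01, -2.74323374e+01,  6.45317207e-02,
        1.88476418e-02,  8.27632618e-06]), 'ee_pos': array([177.81990976, 598.64008611, 221.97807938]), 'orientation': array([ 2.51735078e+00,  1.87815445e+00, -1.79228023e-03]), 'ft_force': array([-0.17942985,  0.21767984,  0.73690011]), 'moment': array([ 0.02216658,  0.03378536, -0.01046592]), 'width': 88.1115689885827}
```

View pics/scene0.png

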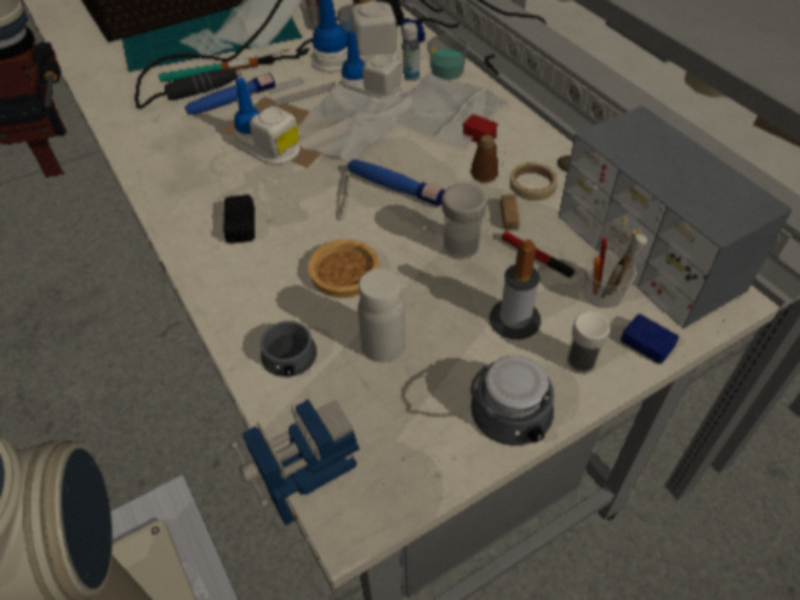

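View pics/top0.png

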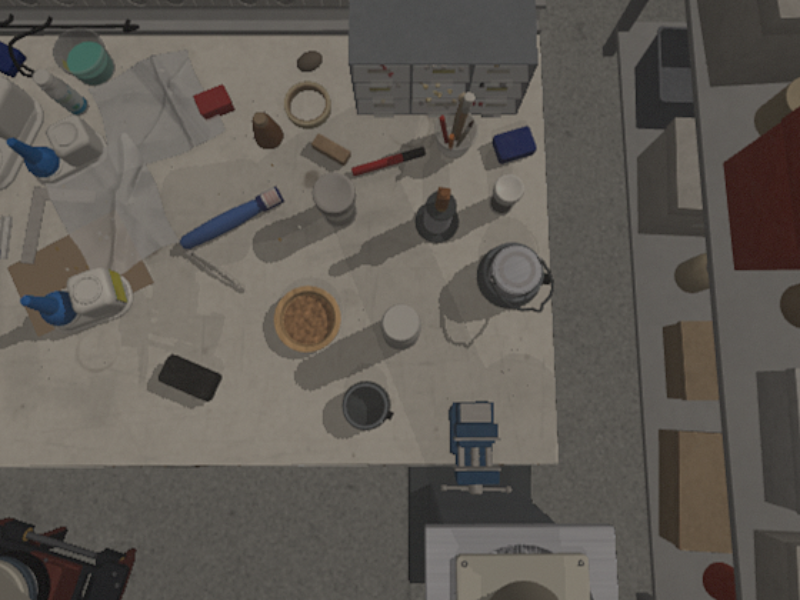

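Scene: the pot sits in a grey warmer (scene 512,400; top 515,272), and an empty smaller warmer is at (288,348)/(366,405). The hook in its tube is at (520,290)/(437,215), the stand with a cork-like recess at (343,267)/(308,320), and the bottle, wide jar and dark jar at top (400,327), (334,198), (507,192). I'll measure these and enlarge.

```bash
python3 - <<'E'
from h import *
s,t=load('scene'),load('top'); P=pts(t); Q=pts(s)
k=.7
def reg(name,u,v,r,zl,zh,P=P):
    u,v=u*k,v*k; vv,uu=np.mgrid[0:420,0:560]
    m=((uu-u)**2+(vv-v)**2<r*r)&(P[...,2]>zl)&(P[...,2]<zh)
    p=P[m]; c,rad=cv2.minEnclosingCircle(p[:,:2].astype(np.float32))
    print(name,'n',m.sum(),'med',np.median(p,0).round(1),'mec',np.round(c,1),round(rad,1),'z',np.percentile(p[:,2],[5,95]).round(1))
reg('pot lid',515,268,30,70,95)
reg('warmer body',512,275,45,40,56)
reg('small warmer',366,405,30,25,60)
reg('stand rim',308,320,35,17,26)
reg('stand all',308,320,35,3,12)
reg('bottle',400,327,25,130,150)
reg('jarw',334,198,25,100,120)
reg('jard',507,192,20,80,100)
reg('guard',437,215,25,97,110)
reg('foot',437,215,30,5,25)
reg('grip',441,198,18,150,185)
reg('guard s',520,290,25,97,110,Q); reg('grip s',524,262,25,130,185,Q)
reg('potlid s',515,385,35,70,95,Q)
def crop(d,u,v,w,h,f): 
    u,v=int(u*k),int(v*k); return cv2.resize(d['bgr'][v-h:v+h,u-w:u+w],None,fx=f,fy=f,interpolation=cv2.INTER_CUBIC)
a=crop(t,500,250,50,65,4); b=crop(s,520,340,50,75,4)
h=max(a.shape[0],b.shape[0]); a=cv2.copyMakeBorder(a,0,h-a.shape[0],0,0,0)
cv2.imwrite('pics/c1.png',np.clip(np.hstack([a,b])*1.6,0,255).astype(np.uint8)); print(a.shape,b.shape)
E
```

```text
pot lid n 1068 med [569.6   5.   78.8] mec [558.9   0.9] 55.9 z [74.4 84.5]
warmer body n 339 med [563.7  17.   49.2] mec [573.8   0.8] 56.6 z [42.9 53. ]
small warmer n 239 med [344.4 253.8  35.8] mec [349.2 252.3] 42.6 z [27.2 38.9]
stand rim n 587 med [499.7 362.9  21.8] mec [499.1 359.9] 58.1 z [18.6 24.9]
stand all n 1122 med [498.8 359.3   8.3] mec [498.  360.3] 88.1 z [ 3.5 11.1]
bottle n 532 med [478.7 198.7 142.1] mec [479.1 198.1] 28.5 z [139.2 144.7]
jarw n 714 med [694.  307.4 111.3] mec [695.7 307.6] 35.7 z [106.6 114.2]
jard n 341 med [708.7  16.3  91.4] mec [710.   15.2] 25.2 z [85.9 94. ]
guard n 246 med [668.9 134.9 103.7] mec [675.7 130.5] 26.1 z [100.9 106.9]
foot n 294 med [659.6 139.4   7.8] mec [675.5 129.8] 69.3 z [ 5.3 16.1]
grip n 96 med [672.4 131.8 167.8] mec [674.9 131. ] 12.5 z [153.2 172.5]
guard s n 276 med [669.1 122.9 104.8] mec [676.  131.1] 27.3 z [101.9 107.6]
grip s n 239 med [671.  124.5 157.2] mec [676.3 130.3] 12.9 z [132.2 173. ]
potlid s n 1535 med [567.9  -0.   79.5] mec [557.2  -3.5] 60.8 z [75.3 90.8]
(600, 400, 3) (600, 400, 3)
```

View pics/c1.png

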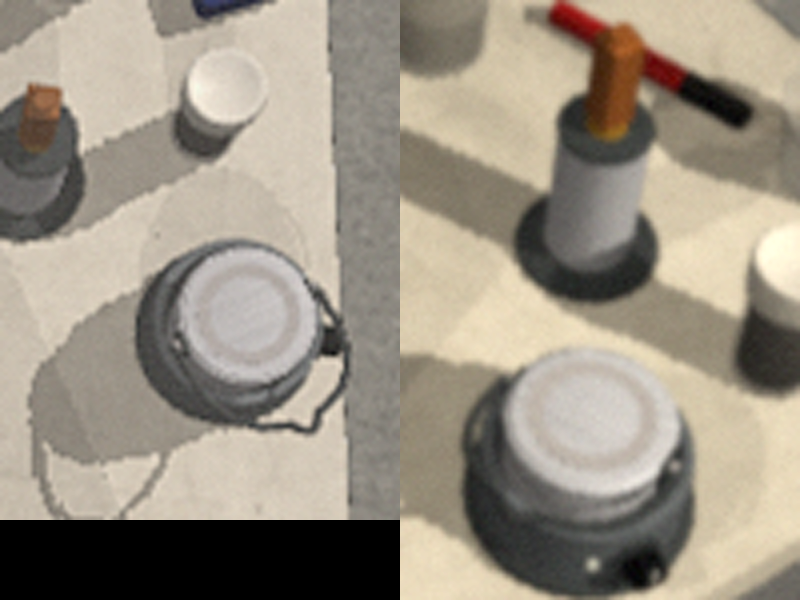

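The crop confirms the pot in the tall, large warmer (rim near z≈50, ~57 mm radius; the small look-alike is only ~38 tall and ~85 wide, so it's excluded). The bail lies folded down with its crown hump at crop (308,430), i.e. top pixel (377,217). Next: pot centre, bail direction and grip yaw.

```bash
python3 - <<'E'
from h import *
s,t=load('scene'),load('top')
for d,n,(u,v) in((t,'top',(361,188)),(s,'scene',(362,269))):
    g=d['bgr'].astype(np.int16); P=pts(d); vv,uu=np.mgrid[0:420,0:560]
    near=((uu-u)**2+(vv-v)**2<35**2)
    m=(near&(P[...,2]>76)&(P[...,2]<89)).astype(np.uint8)
    m=cv2.morphologyEx(m,cv2.MORPH_OPEN,np.ones((5,5)))
    c=max(cv2.findContours(m,0,1)[0],key=cv2.contourArea); e=cv2.fitEllipse(c)
    print(n,'ell',np.round(e[0],1),np.round(e[1],1),'ctr@80',plane(d,*e[0],80).round(1), 'z med',np.median(P[m>0][:,2]).round(1))
    # grip faces: orange
    hsv=cv2.cvtColor(d['bgr'],cv2.COLOR_BGR2HSV)
    om=(hsv[...,0]<18)&(hsv[...,1]>110)&(P[...,2]>112)&(P[...,2]<166)&(np.hypot(P[...,0]-676,P[...,1]-131)<25)
    p=P[om]; print('grip',om.sum(),'minrect',cv2.minAreaRect(p[:,:2].astype(np.float32)))
    top=P[(np.hypot(P[...,0]-676,P[...,1]-131)<25)&(P[...,2]>168)]; print('top',len(top),top.mean(0).round(1),cv2.minAreaRect(top[:,:2].astype(np.float32)))
for uv in((377,217.5),(376.5,216.5)): print('crown',plane(t,*uv,70).round(1))
print('ear',plane(t,300+178/4,110+342/4,70).round(1))
# warmer rim: dark pixels z~50
P=pts(t); m=(np.hypot(P[...,0]-565,P[...,1]-3)<53.5)&(abs(P[...,2]-50)<4); p=P[m]
c,r=cv2.minEnclosingCircle(p[:,:2].astype(np.float32));print('warm',c,r)
# thin-wire crown in scene
E
cat > /tmp/x <<'E'
E
```

```text
top ell [360.6 188.4] [24.9 28.2] ctr@80 [571.7   7.8  80. ] z med 79.3
grip 16 minrect ((671.87890625, 134.47860717773438), (23.7653751373291, 13.867735862731934), 46.24104690551758)
top 46 [675.2 131.1 170.5] ((675.123046875, 131.00515747070312), (19.829639434814453, 15.975761413574219), 89.40882873535156)
scene ell [361.7 265.8] [32.7 40.2] ctr@80 [573.    2.8  80. ] z med 79.6
grip 230 minrect ((672.0690307617188, 126.26958465576172), (15.819352149963379, 25.24060821533203), 43.041481018066406)
top 56 [675.1 128.6 171. ] ((675.428466796875, 129.162841796875), (15.962774276733398, 18.5872802734375), 67.73041534423828)
crown [503.3 -30.6  70. ]
crown [505.7 -29.5  70. ]
ear [556.4  44.9  70. ]
warm (572.5904541015625, 4.332378387451172) 51.25040054321289
```

Request:
jog_arm:
  travel:
    - [0.06, -0.055, 0.05]
    - [0.14, -0.13, 0.08]
    - [0.22, -0.21, 0.1]
    - [0.31, -0.29, 0.1]
    - [0.39, -0.37, 0.1]
    - [0.48, -0.45, 0.1]
    - [0.56, -0.53, 0.1]
    - [0.65, -0.61, 0.1]
    - [0.73, -0.69, 0.1]
    - [0.82, -0.77, 0.1]
  dr:
    - [0, 0, 0]
    - [0, 0, 0]
    - [0, 0, 0]
    - [0, 0, 0]
    - [0, 0, 0]
    - [0, 0, 0]
    - [0, 0, 0]
    - [0, 0, 0]
    - [0, 0, 0]
    - [0, 0, 0]
  hand: 1

```text
t: 1.1
ee_pos: [506.5, 289.0, 261.7]
orientation: [2.517, 1.878, -0.003]
ft_force: [0.5, 0.4, -0.4]
width: 87.8
```

Request:
jog_arm:
  travel:
    - [0.08, -0.075, 0]
    - [0.16, -0.15, 0]
    - [0.24, -0.225, 0]
    - [0.32, -0.3, 0]
    - [0.38, -0.36, 0]
    - [0.42, -0.396, 0]
    - [0.42, -0.396, 0]
    - [0.42, -0.396, 0]
    - [0.42, -0.396, 0]
    - [0.42, -0.396, 0]
  dr:
    - [0, 0, 0]
    - [0, 0, 0]
    - [0, 0, 0]
    - [0, 0, 0]
    - [0, 0, 0]
    - [0, 0, 0]
    - [0, 0, 0]
    - [0, 0, 0]
    - [0, 0, 0]
    - [0, 0, 0]

```text
t: 2.1
ee_pos: [673.7, 131.6, 261.8]
orientation: [2.516, 1.88, -0.003]
ft_force: [-0.4, -0.3, -0.7]
width: 87.5
```

```bash
python3 - <<'E'
from h import *
d=grab('wrist'); E=d['extrinsics']; print(d['fx'],(-E[:3,:3].T@E[:3,3]).round(),E[:3,:3].round(2).tolist())
o=telemetry.get_obs(); print(o['ee_pos'].round(1),o['orientation'].round(3),o['qpos'].round(3))
print(proj(d,(675.5,130.5,172)),proj(d,(573.5,5,80)))
cv2.imwrite('pics/w1.png',np.clip(d['bgr']*1.5,0,255).astype(np.uint8))
E
```

```text
308.93831447559467 [610. 151. 424.] [[0.28, 0.96, -0.0], [0.93, -0.28, 0.24], [0.23, -0.07, -0.97]]
[673.9 131.6 261.9] [ 2.516  1.88  -0.003] [ 1.760e-01  4.780e-01  1.447e+00 -1.000e-03  1.218e+00 -1.107e+00]
(np.float64(283.1194926029623), np.float64(217.4358276907976)) (np.float64(145.66813775516366), np.float64(139.91967034861415))
```

View pics/w1.png

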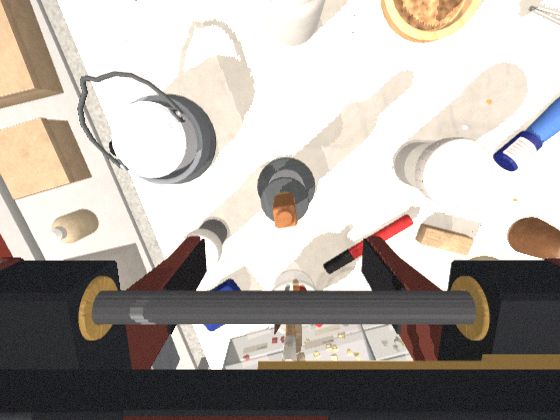

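The wrist view shows the grip at (285,212), almost aligned with the jaws; the pot lid at (150,138); ears near (180,115) and (113,147); and the bail hump at (85,77).

```bash
python3 - <<'E'
from h import *
from scipy.spatial.transform import Rotation as R
d=load('wrist'); P=pts(d); hsv=cv2.cvtColor(d['bgr'],cv2.COLOR_BGR2HSV)
T=R.from_rotvec([2.516,1.88,-.003]).as_matrix(); print('tool x',T[:,0].round(3),'ang',np.degrees(np.arctan2(T[1,0],T[0,0])))
vv,uu=np.mgrid[0:420,0:560]
om=((hsv[...,0]<18)&(hsv[...,1]>110)&(abs(uu-285)<25)&(abs(vv-212)<25)).astype(np.uint8)
c=max(cv2.findContours(om,0,1)[0],key=cv2.contourArea)
print('img rect',cv2.minAreaRect(c))
tp=P[(om>0)&(P[...,2]>160)]; print('top',len(tp),tp.mean(0).round(1),cv2.minAreaRect(tp[:,:2].astype(np.float32)))
f=P[(om>0)&(P[...,2]<160)&(P[...,2]>112)]; print('face',len(f),f.mean(0).round(1))
if len(f)>20: 
    w=np.linalg.svd(f-f.mean(0))[2][2]; print('normal',w.round(2),np.degrees(np.arctan2(w[1],w[0])))
for n,(u,v) in dict(hump=(85,77),ear1=(180,115),ear2=(113,147)).items(): print(n,plane(d,u,v,70).round(1))
m=(((uu-150)**2+(vv-138)**2<55**2)&(P[...,2]>76)&(P[...,2]<90)).astype(np.uint8); m=cv2.morphologyEx(m,cv2.MORPH_OPEN,np.ones((9,9)))
c=max(cv2.findContours(m,0,1)[0],key=cv2.contourArea); e=cv2.fitEllipse(c); print(e,plane(d,*e[0],80).round(1))
cr=np.clip(d['bgr'].astype(float)*1.0,0,255).astype(np.uint8)
A=cv2.resize(cr[50:200,60:230],None,fx=4,fy=4,interpolation=cv2.INTER_CUBIC)[:, :560]
B=cv2.resize(cr[150:240,250:320],None,fx=3.4,fy=6.67)[:600,:240]
cv2.imwrite('pics/w2.png',np.hstack([A,B[:A.shape[0]]]) if B.shape[0]>=A.shape[0] else A)
s=load('scene');P=pts(s)
hs=cv2.cvtColor(s['bgr'],cv2.COLOR_BGR2HSV)
g=(hs[...,0]<18)&(hs[...,1]>110)&(P[...,2]>114)&(P[...,2]<164)&(np.hypot(P[...,0]-675,P[...,1]-130)<20)
dz=P[g]; # normals by horizontal image gradient
x=np.gradient(P,axis=1)[g]; a=np.degrees(np.arctan2(x[:,1],x[:,0])); print('edge dirs',np.histogram(a,bins=12,range=(-180,180))[0])
sel=(a>-90)&(a<0);print(np.median(a[sel]),len(a[sel]))
E
```

```text
tool x [ 0.283  0.959 -0.002] ang 73.53550989516891
img rect ((283.76922607421875, 209.6538543701172), (33.98551559448242, 22.69835662841797), 82.87498474121094)
top 513 [674.  132.1 170.5] ((647.2136840820312, 135.61233520507812), (19.579500198364258, 77.48582458496094), 82.00576782226562)
face 192 [666.6 133.5 138.9]
normal [-0.99  0.17  0.  ] 170.10132241865287
hump [493.4 -35.9  70. ]
ear1 [558.5  47.2  70. ]
ear2 [569.2 -37.4  70. ]
((148.11642456054688, 139.47772216796875), (57.11172866821289, 61.913291931152344), 42.69853591918945) [573.8   7.7  80. ]
edge dirs [ 0 11 46 33 24 63 26 14  0  0  0  0]
-28.21713853061015 120
```

View pics/w2.png

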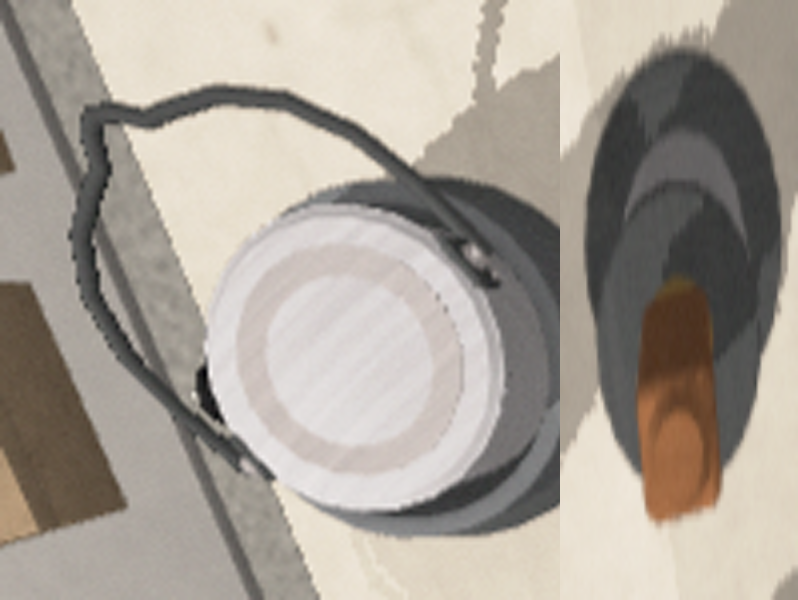

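```bash
python3 - <<'E'
from h import *
t,w=load('top'),load('wrist')
def ray(d,u,v):
    a=plane(d,u,v,0);b=plane(d,u,v,200);return a,(b-a)/np.linalg.norm(b-a)
def tri(x,y):
    (a,r),(b,q)=ray(t,*x),ray(w,*y); s=np.linalg.lstsq(np.stack([r,-q],1),b-a,rcond=None)[0]; p,k=a+r*s[0],b+q*s[1]; return ((p+k)/2).round(1),np.linalg.norm(p-k).round(1)
print('hump',tri((300+306/4,110+428/4),(60+93/4,50+114/4)))
print('ear1',tri((300+178/4,110+342/4),(60+480/4,50+262/4)))
# depth on dark wire
for d,(u,v),r in((w,(83,78),6),(t,(376.5,217),4)):
    P=pts(d);u,v=int(u),int(v);p=P[v-r:v+r+1,u-r:u+r+1].reshape(-1,3);b=p[(p[:,2]>50)&(p[:,2]<130)];print(len(b),b.mean(0).round(1) if len(b) else '', b[:,2].max() if len(b) else '')
P=pts(w);m=(P[...,2]>60)&(P[...,2]<110)&(np.hypot(P[...,0]-574,P[...,1]-5)>60)&(np.hypot(P[...,0]-574,P[...,1]-5)<90);p=P[m]
p=p[p[:,0]<560]; q=p[np.argsort(np.hypot(p[:,0]-574,p[:,1]-5))[-12:]];print(len(p),q.round(0).tolist())
# lid circle fit by 3D points rim extents, and grip yaw from lower footprint
for d,c in((t,(361,188)),(w,(148,139))):
    P=pts(d);m=(abs(P[...,2]-80)<2.5)&(np.hypot(P[...,0]-574,P[...,1]-5)<45);p=P[m];print('lid',np.median(p[:,:2],0),(p[:,:2].min(0)+p[:,:2].max(0))/2)
E
```

```text
hump (array([501.9, -24.5,  94.5]), np.float64(1.5))
ear1 (array([557.8,  43.9,  61.1]), np.float64(0.9))
77 [503.5 -24.1  95.5] 98.27978193475613
23 [504.7 -23.5  95.8] 100.55722276172256
659 [[500.0, -21.0, 95.0], [502.0, -26.0, 95.0], [502.0, -28.0, 96.0], [500.0, -22.0, 95.0], [502.0, -26.0, 96.0], [501.0, -25.0, 96.0], [500.0, -24.0, 94.0], [502.0, -27.0, 96.0], [500.0, -24.0, 96.0], [500.0, -24.0, 95.0], [501.0, -26.0, 96.0], [500.0, -26.0, 95.0]]
lid [572.65826422   6.14348017] [573.13602851   2.82671593]
lid [572.85250056   6.48178105] [573.35637681   4.79561764]
```

Request:
jog_arm:
  travel:
    - [0.004, -0.0015, -0.03]
    - [0.004, -0.0015, -0.08]
    - [0.004, -0.0015, -0.14]
    - [0.004, -0.0015, -0.2]
    - [0.004, -0.0015, -0.26]
    - [0.004, -0.0015, -0.31]
    - [0.004, -0.0015, -0.34]
    - [0.004, -0.0015, -0.352]
    - [0.004, -0.0015, -0.352]
    - [0.004, -0.0015, -0.352]
  dr:
    - [0, 0, 0.03]
    - [0, 0, 0.072]
    - [0, 0, 0.072]
    - [0, 0, 0.072]
    - [0, 0, 0.072]
    - [0, 0, 0.072]
    - [0, 0, 0.072]
    - [0, 0, 0.072]
    - [0, 0, 0.072]
    - [0, 0, 0.072]

```text
t: 3.15
ee_pos: [676.1, 131.2, 122.2]
orientation: [2.405, 2.019, -0.001]
ft_force: [0.0, -0.3, 0.5]
width: 87.6
```

Request:
jog_arm:
  travel:
    - [0, 0, 0]
    - [0, 0, 0]
    - [0, 0, 0]
    - [0, 0, 0]
    - [0, 0, 0]
    - [0, 0, 0]
    - [0, 0, 0]
    - [0, 0, 0]
    - [0, 0, 0]
    - [0, 0, 0]
  dr:
    - [0, 0, 0]
    - [0, 0, 0]
    - [0, 0, 0]
    - [0, 0, 0]
    - [0, 0, 0]
    - [0, 0, 0]
    - [0, 0, 0]
    - [0, 0, 0]
    - [0, 0, 0]
    - [0, 0, 0]
  hand: -1

```text
t: 4.15
ee_pos: [676.1, 131.3, 122.2]
orientation: [2.405, 2.019, -0.001]
ft_force: [-0.2, -0.1, -0.9]
width: 20.1
```

Request:
jog_arm:
  travel:
    - [0, 0, 0.02]
    - [0, 0, 0.06]
    - [0, 0, 0.11]
    - [0, 0, 0.16]
    - [0, 0, 0.21]
    - [0, 0, 0.26]
    - [0, 0, 0.29]
    - [0, 0, 0.3]
    - [0, 0, 0.3]
    - [0, 0, 0.3]
  dr:
    - [0, 0, 0]
    - [0, 0, 0]
    - [0, 0, 0]
    - [0, 0, 0]
    - [0, 0, 0]
    - [0, 0, 0]
    - [0, 0, 0]
    - [0, 0, 0]
    - [0, 0, 0]
    - [0, 0, 0]

```text
t: 5.15
ee_pos: [675.5, 131.2, 241.3]
orientation: [2.406, 2.02, -0.003]
ft_force: [0.3, -0.6, -2.3]
width: 19.8
```

```bash
python3 - <<'E'
from h import *
d=grab('scene'); w=grab('wrist'); o=telemetry.get_obs(); p=o['ee_pos']; print(p.round(1),o['ft_force'].round(1),o['qpos'].round(2))
b=p+[0,0,-108]; u,v=proj(d,b); print('bend px',u,v,'w',proj(w,b))
for a in(-10,80,170,260): print(a,np.round(proj(d,b+[11*np.cos(np.radians(a)),11*np.sin(np.radians(a)),20]),1))
u,v=int(u),int(v)
A=cv2.resize(d['bgr'][v-60:v+15,u-40:u+40],None,fx=6,fy=6,interpolation=cv2.INTER_CUBIC)
u,v=map(int,proj(w,b)); B=cv2.resize(w['bgr'][max(v-40,0):v+60,u-40:u+40],(320,450))
cv2.imwrite('pics/j.png',np.clip(np.hstack([A,B])*1.5,0,255).astype(np.uint8))
E
```

```text
[675.5 131.2 240.9] [-0.8 -0.  -1.8] [ 0.18  0.5   1.46 -0.    1.18 -1.22]
bend px 366.2115667765999 183.11486989811547 w (np.float64(283.79773085496686), np.float64(209.9532010134623))
-10 [372.3 174.7]
80 [364.8 172.5]
170 [362.4 177.7]
260 [370.  179.9]
```

View pics/j.png

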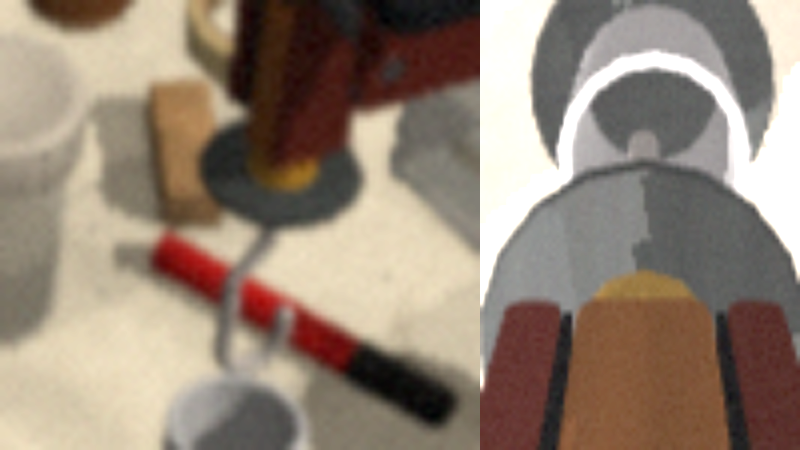

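The J's point is at crop (285,312), its bend at (240,365) and its shank on the left, so hook x is at about −10° in the world. I'll turn +32.5° and go outside the crown.

Request:
jog_arm:
  travel:
    - [-0.03, -0.025, 0.0]
    - [-0.1, -0.083, 0.0]
    - [-0.18, -0.149, 0.0]
    - [-0.26, -0.215, 0.0]
    - [-0.34, -0.282, 0.0]
    - [-0.42, -0.348, 0.0]
    - [-0.48, -0.398, 0.0]
    - [-0.508, -0.421, 0.0]
    - [-0.508, -0.421, 0.0]
    - [-0.508, -0.421, 0.0]
  dr:
    - [0, 0, 0.03]
    - [0, 0, 0.09]
    - [0, 0, 0.15]
    - [0, 0, 0.21]
    - [0, 0, 0.27]
    - [0, 0, 0.33]
    - [0, 0, 0.361]
    - [0, 0, 0.361]
    - [0, 0, 0.361]
    - [0, 0, 0.361]

```text
t: 6.25
ee_pos: [473.4, -37.0, 241.1]
orientation: [1.746, 2.61, -0.002]
ft_force: [0.7, -0.0, -1.4]
width: 20.1
```

Request:
jog_arm:
  travel:
    - [0, 0, -0.02]
    - [0, 0, -0.05]
    - [0, 0, -0.08]
    - [0, 0, -0.11]
    - [0, 0, -0.14]
    - [0, 0, -0.165]
    - [0, 0, -0.18]
    - [0, 0, -0.186]
    - [0, 0, -0.186]
    - [0, 0, -0.186]
  dr:
    - [0, 0, 0]
    - [0, 0, 0]
    - [0, 0, 0]
    - [0, 0, 0]
    - [0, 0, 0]
    - [0, 0, 0]
    - [0, 0, 0]
    - [0, 0, 0]
    - [0, 0, 0]
    - [0, 0, 0]

```text
t: 7.25
ee_pos: [473.7, -37.0, 167.1]
orientation: [1.746, 2.609, -0.001]
ft_force: [-0.2, 0.4, -0.9]
width: 19.8
```

```bash
python3 - <<'E'
from h import *
d=grab('scene'); t=grab('top'); w=grab('wrist'); o=telemetry.get_obs(); p=o['ee_pos']; print(p.round(1),o['orientation'].round(3))
b=p+[0,0,-108]; print([np.round(proj(x,b)) for x in(d,t,w)], [np.round(proj(x,(502,-25,95))) for x in(d,t,w)])
def c(x,q,n,f):
    u,v=map(int,proj(x,q)); u=max(u,n);v=max(v,n); return cv2.resize(x['bgr'][v-n:v+n,u-n:u+n],(f,f),interpolation=cv2.INTER_CUBIC)
A=np.hstack([c(d,(502,-25,80),42,400),c(w,(502,-25,80),60,400)])
cv2.imwrite('pics/k.png',np.clip(A*1.4,0,255).astype(np.uint8))
E
```

```text
[473.7 -37.  167.1] [ 1.746e+00  2.609e+00 -1.000e-03]
[array([330., 313.]), array([379., 230.]), array([284., 209.])] [array([340., 290.]), array([377., 217.]), array([284., 257.])]
```

View pics/k.png

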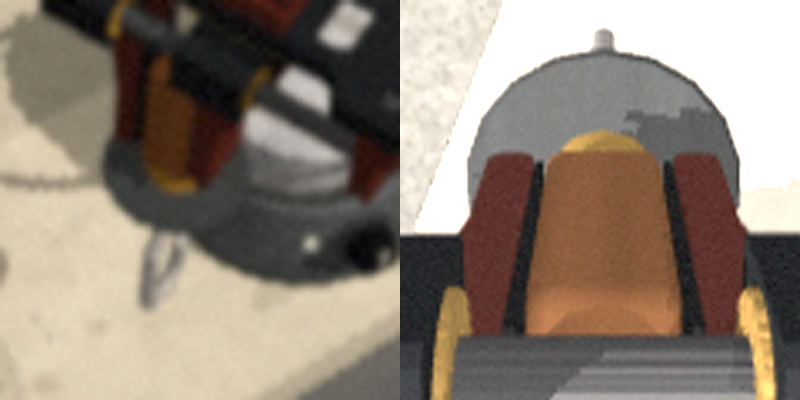

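The scene crop shows the J hanging clear outside the warmer at crop (160,270), point inward. Now move in under the crown and up.

Request:
jog_arm:
  travel:
    - [0.012, 0.005, 0]
    - [0.03, 0.0125, 0]
    - [0.048, 0.02, 0]
    - [0.064, 0.027, 0]
    - [0.071, 0.03, 0]
    - [0.071, 0.03, 0.01]
    - [0.071, 0.03, 0.025]
    - [0.071, 0.03, 0.045]
    - [0.071, 0.03, 0.06]
    - [0.071, 0.03, 0.068]
  dr:
    - [0, 0, 0]
    - [0, 0, 0]
    - [0, 0, 0]
    - [0, 0, 0]
    - [0, 0, 0]
    - [0, 0, 0]
    - [0, 0, 0]
    - [0, 0, 0]
    - [0, 0, 0]
    - [0, 0, 0]

```text
t: 8.4
ee_pos: [502.5, -25.1, 195.5]
orientation: [1.745, 2.608, 0.0]
ft_force: [1.0, -0.6, -1.3]
width: 20.2
```

```bash
python3 - <<'E'
from h import *
d=grab('scene'); t=grab('top'); o=telemetry.get_obs(); p=o['ee_pos']; print(p.round(1),o['ft_force'].round(1))
def c(x,q,n,f):
    u,v=map(int,proj(x,q)); return cv2.resize(x['bgr'][v-n:v+n,u-n:u+n],(f,f),interpolation=cv2.INTER_CUBIC)
A=np.hstack([c(d,(530,-15,80),42,400),c(t,(530,-15,80),42,400)])
cv2.imwrite('pics/l.png',np.clip(A*1.4,0,255).astype(np.uint8))
import math
pc=np.array([574,5]);u=np.array([.924,.383])
for th,off,dz in((.31,0,-5.5),(.45,0,-5.5),(.6,1,-5.5),(.75,2,-5.5),(.9,2,-6),(1.05,3,-6.5),(1.2,4,-8),(1.35,5,-9),(1.5,5,-9),(1.6,5,-9)):
    q=pc-u*(82*math.cos(th)-off); z=70+82*math.sin(th)+dz+108
    print(th,((np.r_[q,z]-p)/400).round(3).tolist())
E
```

```text
[502.5 -25.2 195.2] [ 0.5 -0.8 -0.9]
0.31 [-0.002, 0.001, 0.006]
0.45 [0.008, 0.005, 0.032]
0.6 [0.025, 0.012, 0.059]
0.75 [0.045, 0.02, 0.083]
0.9 [0.066, 0.028, 0.103]
1.05 [0.092, 0.039, 0.119]
1.2 [0.119, 0.051, 0.128]
1.35 [0.149, 0.063, 0.135]
1.5 [0.177, 0.075, 0.139]
1.6 [0.196, 0.082, 0.139]
```

View pics/l.png

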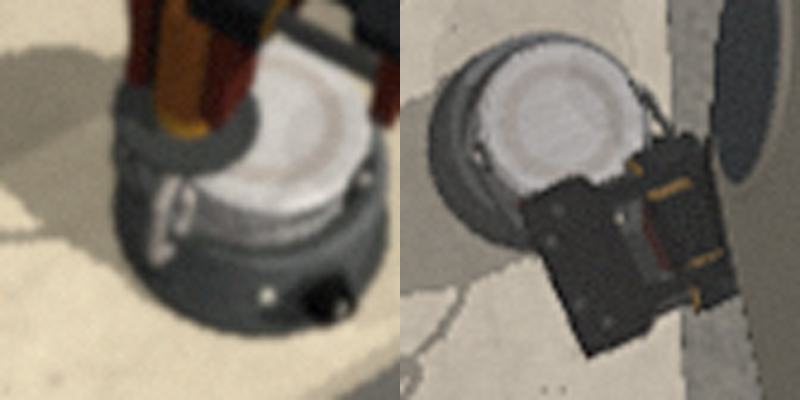

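The scene crop shows the J just under the crown at (165,220); the wire itself is hidden by the guard. Following the arc.

Request:
jog_arm:
  travel:
    - [-0.001, 0.001, 0.006]
    - [0.003, 0.003, 0.019]
    - [0.008, 0.005, 0.032]
    - [0.016, 0.008, 0.046]
    - [0.025, 0.012, 0.059]
    - [0.035, 0.016, 0.071]
    - [0.045, 0.02, 0.083]
    - [0.055, 0.024, 0.093]
    - [0.066, 0.028, 0.103]
    - [0.079, 0.034, 0.111]
  dr:
    - [0, 0, 0]
    - [0, 0, 0]
    - [0, 0, 0]
    - [0, 0, 0]
    - [0, 0, 0]
    - [0, 0, 0]
    - [0, 0, 0]
    - [0, 0, 0]
    - [0, 0, 0]
    - [0, 0, 0]

```text
t: 9.5
ee_pos: [534.4, -11.4, 239.9]
orientation: [1.745, 2.608, -0.0]
ft_force: [-0.4, 0.7, -0.9]
width: 19.8
```

```bash
python3 - <<'E'
from h import *
d=grab('scene'); t=grab('top'); o=telemetry.get_obs(); p=o['ee_pos']; print(p.round(1),o['ft_force'].round(1))
def c(x,q,n,f):
    u,v=map(int,proj(x,q)); return cv2.resize(x['bgr'][v-n:v+n,u-n:u+n],(f,f),interpolation=cv2.INTER_CUBIC)
A=np.hstack([c(d,(550,-5,90),42,400),c(t,(550,-5,90),42,400)])
cv2.imwrite('pics/m.png',np.clip(A*1.4,0,255).astype(np.uint8))
E
```

```text
[535.1 -11.3 240.1] [ 0.1  0.1 -1. ]
```

View pics/m.png

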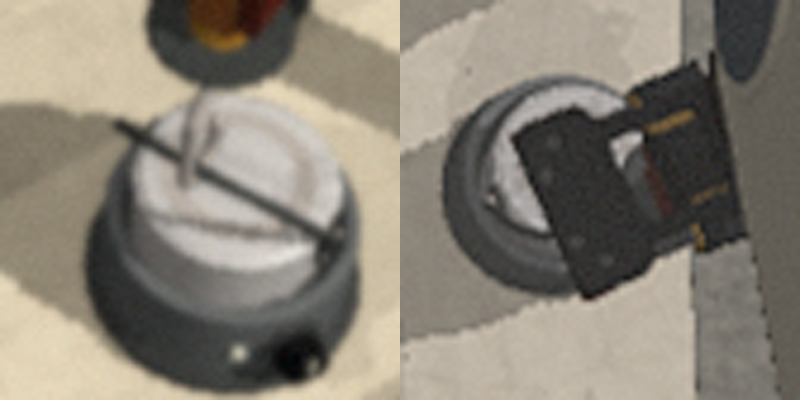

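The bail has come up with the J, the wire inside it at crop (200,165). Continuing to upright.

Request:
jog_arm:
  travel:
    - [0.011, 0.004, 0.007]
    - [0.024, 0.01, 0.012]
    - [0.038, 0.016, 0.016]
    - [0.053, 0.022, 0.02]
    - [0.068, 0.028, 0.023]
    - [0.082, 0.034, 0.025]
    - [0.096, 0.04, 0.027]
    - [0.108, 0.045, 0.027]
    - [0.114, 0.047, 0.027]
    - [0.114, 0.047, 0.027]
  dr:
    - [0, 0, 0]
    - [0, 0, 0]
    - [0, 0, 0]
    - [0, 0, 0]
    - [0, 0, 0]
    - [0, 0, 0]
    - [0, 0, 0]
    - [0, 0, 0]
    - [0, 0, 0]
    - [0, 0, 0]

```text
t: 10.6
ee_pos: [580.9, 7.6, 250.7]
orientation: [1.744, 2.607, 0.001]
ft_force: [0.1, -0.3, -0.5]
width: 20.0
```

```bash
python3 - <<'E'
from h import *
d=grab('scene'); w=grab('wrist'); o=telemetry.get_obs(); p=o['ee_pos']; print(p.round(1),o['ft_force'].round(1))
print(np.round(proj(d,(574,5,152)),1))
u,v=map(int,proj(d,(574,5,130))); n=42; print(u-n,v-n)
A=cv2.resize(d['bgr'][v-n:v+n,u-n:u+n],(504,504),interpolation=cv2.INTER_CUBIC)
cv2.imwrite('pics/n.png',np.clip(A*1.4,0,255).astype(np.uint8))
E
```

```text
[580.5   7.5 250.7] [-0.3  0.4 -1.6]
[365.8 242. ]
322 207
```

View pics/n.png

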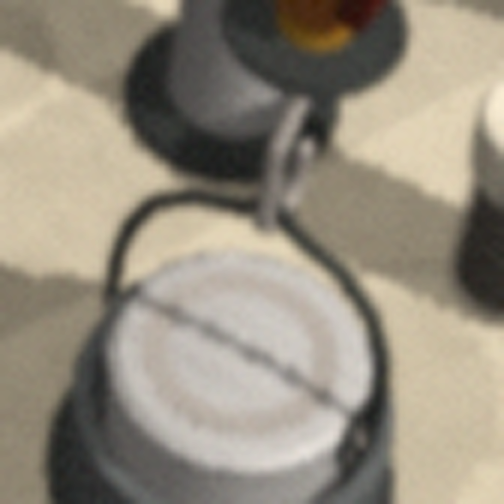

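The bail is upright with its hump in the J at crop (270,205), the pot still seated. Centre the hook and lift.

Request:
jog_arm:
  travel:
    - [-0.008, -0.003, 0]
    - [-0.016, -0.006, 0.004]
    - [-0.016, -0.006, 0.008]
    - [-0.016, -0.006, 0.014]
    - [-0.016, -0.006, 0.022]
    - [-0.016, -0.006, 0.035]
    - [-0.016, -0.006, 0.052]
    - [-0.016, -0.006, 0.072]
    - [-0.016, -0.006, 0.092]
    - [-0.016, -0.006, 0.112]
  dr:
    - [0, 0, 0]
    - [0, 0, 0]
    - [0, 0, 0]
    - [0, 0, 0]
    - [0, 0, 0]
    - [0, 0, 0]
    - [0, 0, 0]
    - [0, 0, 0]
    - [0, 0, 0]
    - [0, 0, 0]

```text
t: 11.7
ee_pos: [574.2, 5.1, 296.5]
orientation: [1.744, 2.607, 0.001]
ft_force: [0.5, 0.2, -4.3]
width: 19.8
```

Request:
jog_arm:
  travel:
    - [0, 0, 0.025]
    - [0, 0, 0.05]
    - [0, 0, 0.075]
    - [0, 0, 0.1]
    - [0, 0, 0.125]
    - [0, 0, 0.145]
    - [0, 0, 0.158]
    - [0, 0, 0.165]
    - [0, 0, 0.17]
    - [0, 0, 0.17]
  dr:
    - [0, 0, 0]
    - [0, 0, 0]
    - [0, 0, 0]
    - [0, 0, 0]
    - [0, 0, 0]
    - [0, 0, 0]
    - [0, 0, 0]
    - [0, 0, 0]
    - [0, 0, 0]
    - [0, 0, 0]

```text
t: 12.7
ee_pos: [574.2, 5.1, 364.4]
orientation: [1.744, 2.607, 0.001]
ft_force: [0.7, 0.9, -5.0]
width: 19.9
```

```bash
python3 - <<'E'
from h import *
d=grab('scene'); t=grab('top'); o=telemetry.get_obs(); p=o['ee_pos']; print(p.round(1),o['ft_force'].round(1),o['qpos'].round(2))
for x in(d,t):
    P=pts(x); m=(np.hypot(P[...,0]-p[0],P[...,1]-p[1])<38)&(P[...,2]>165)&(P[...,2]<205); q=P[m]; print(len(q),np.median(q,0).round(1) if len(q) else '')
    if len(q)>100:
        A=np.c_[q[:,:2]-p[:2],np.ones(len(q))]; print('tilt',np.linalg.lstsq(A,q[:,2],rcond=None)[0].round(3))
E
```

```text
[574.    5.1 364.1] [ 1.1 -0.1 -4.2] [-0.01  0.21  1.59 -0.    1.33 -1.97]
1447 [567.8   0.7 190.2]
tilt [1.48000e-01 7.90000e-02 1.89075e+02]
636 [561.5   7.1 189. ]
tilt [ 1.00000e-01 -1.40000e-02  1.89608e+02]
```

Force and lid height (~190) show the pot hanging, bottom at ~122. Carrying it round between bottle and holder.

Request:
jog_arm:
  travel:
    - [0.001, 0.003, 0.003]
    - [0.003, 0.011, 0.01]
    - [0.006, 0.024, 0.018]
    - [0.01, 0.042, 0.026]
    - [0.015, 0.062, 0.034]
    - [0.02, 0.082, 0.041]
    - [0.025, 0.102, 0.047]
    - [0.03, 0.122, 0.05]
    - [0.035, 0.143, 0.05]
    - [0.04, 0.163, 0.05]
  dr:
    - [0, 0, 0]
    - [0, 0, 0]
    - [0, 0, 0]
    - [0, 0, 0]
    - [0, 0, 0]
    - [0, 0, 0]
    - [0, 0, 0]
    - [0, 0, 0]
    - [0, 0, 0]
    - [0, 0, 0]

```text
t: 13.8
ee_pos: [590.1, 71.1, 383.9]
orientation: [1.744, 2.608, 0.0]
ft_force: [0.5, -0.6, -3.6]
width: 20.3
```

Request:
jog_arm:
  travel:
    - [0.004, 0.022, 0]
    - [0.008, 0.044, 0]
    - [0.012, 0.066, 0]
    - [0.016, 0.088, 0]
    - [0.02, 0.11, 0]
    - [0.023, 0.132, 0]
    - [0.026, 0.154, 0]
    - [0.028, 0.176, 0]
    - [0.029, 0.198, 0]
    - [0.03, 0.22, 0]
  dr:
    - [0, 0, 0]
    - [0, 0, 0]
    - [0, 0, 0]
    - [0, 0, 0]
    - [0, 0, 0]
    - [0, 0, 0]
    - [0, 0, 0]
    - [0, 0, 0]
    - [0, 0, 0]
    - [0, 0, 0]

```text
t: 14.8
ee_pos: [602.2, 159.8, 383.9]
orientation: [1.744, 2.608, 0.0]
ft_force: [0.0, 0.3, -3.8]
width: 19.8
```

Request:
jog_arm:
  travel:
    - [0.0, 0.022, 0]
    - [-0.001, 0.044, 0]
    - [-0.003, 0.066, 0]
    - [-0.006, 0.088, 0]
    - [-0.01, 0.11, 0]
    - [-0.016, 0.131, 0]
    - [-0.024, 0.152, 0]
    - [-0.034, 0.172, 0]
    - [-0.046, 0.191, 0]
    - [-0.06, 0.209, 0]
  dr:
    - [0, 0, 0]
    - [0, 0, 0]
    - [0, 0, 0]
    - [0, 0, 0]
    - [0, 0, 0]
    - [0, 0, 0]
    - [0, 0, 0]
    - [0, 0, 0]
    - [0, 0, 0]
    - [0, 0, 0]

```text
t: 15.8
ee_pos: [577.7, 244.1, 383.9]
orientation: [1.744, 2.608, 0.0]
ft_force: [0.0, -0.4, -3.5]
width: 20.0
```

Request:
jog_arm:
  travel:
    - [-0.01, 0.021, 0]
    - [-0.02, 0.042, 0]
    - [-0.031, 0.062, 0]
    - [-0.042, 0.082, 0]
    - [-0.054, 0.102, 0]
    - [-0.067, 0.121, 0]
    - [-0.08, 0.14, 0]
    - [-0.093, 0.158, 0]
    - [-0.106, 0.175, 0]
    - [-0.118, 0.191, 0]
  dr:
    - [0, 0, 0]
    - [0, 0, 0]
    - [0, 0, 0]
    - [0, 0, 0]
    - [0, 0, 0]
    - [0, 0, 0]
    - [0, 0, 0]
    - [0, 0, 0]
    - [0, 0, 0]
    - [0, 0, 0]

```text
t: 16.8
ee_pos: [530.0, 321.0, 383.9]
orientation: [1.744, 2.608, 0.0]
ft_force: [-1.1, 0.5, -3.6]
width: 20.2
```

```bash
python3 - <<'E'
from h import *
p=telemetry.get_obs()['ee_pos']; print(p.round(1),((np.array([498.5,360.2])-p[:2])/400).round(4))
E
```

```text
[530.  321.  383.9] [-0.0787  0.098 ]
```

Request:
jog_arm:
  travel:
    - [-0.013, 0.016, 0]
    - [-0.025, 0.031, 0]
    - [-0.036, 0.045, 0]
    - [-0.046, 0.058, 0]
    - [-0.055, 0.069, 0]
    - [-0.063, 0.079, 0]
    - [-0.07, 0.087, 0]
    - [-0.075, 0.093, 0]
    - [-0.078, 0.097, 0]
    - [-0.079, 0.098, 0]
  dr:
    - [0, 0, 0]
    - [0, 0, 0]
    - [0, 0, 0]
    - [0, 0, 0]
    - [0, 0, 0]
    - [0, 0, 0]
    - [0, 0, 0]
    - [0, 0, 0]
    - [0, 0, 0]
    - [0, 0, 0]

```text
t: 17.8
ee_pos: [498.3, 360.3, 383.9]
orientation: [1.744, 2.608, 0.0]
ft_force: [-0.4, -0.8, -3.6]
width: 20.2
```

Request:
jog_arm:
  travel:
    - [0, 0, -0.01]
    - [0, 0, -0.03]
    - [0, 0, -0.055]
    - [0, 0, -0.08]
    - [0, 0, -0.105]
    - [0, 0, -0.13]
    - [0, 0, -0.15]
    - [0, 0, -0.165]
    - [0, 0, -0.17]
    - [0, 0, -0.17]
  dr:
    - [0, 0, 0]
    - [0, 0, 0]
    - [0, 0, 0]
    - [0, 0, 0]
    - [0, 0, 0]
    - [0, 0, 0]
    - [0, 0, 0]
    - [0, 0, 0]
    - [0, 0, 0]
    - [0, 0, 0]

```text
t: 18.8
ee_pos: [498.3, 360.3, 315.7]
orientation: [1.744, 2.608, -0.0]
ft_force: [-0.0, 0.4, -2.3]
width: 19.8
```

```bash
python3 - <<'E'
from h import *
for n in('scene','top'):   # stand centre from views saved earlier (stand unobstructed)
    x=load(n); P=pts(x); u,v=proj(x,(498.5,360,15)); vv,uu=np.mgrid[0:420,0:560]
    hs=cv2.cvtColor(x['bgr'],cv2.COLOR_BGR2HSV); m=(((uu-u)**2+(vv-v)**2<35**2)&(hs[...,1]>95)&(hs[...,0]<30)).astype(np.uint8)
    m=cv2.morphologyEx(m,cv2.MORPH_OPEN,np.ones((3,3)))
    c=max(cv2.findContours(m,0,1)[0],key=cv2.contourArea); e=cv2.fitEllipse(cv2.convexHull(c)); print(n,np.round(e[0],1),np.round(e[1],1),'@22',plane(x,*e[0],22).round(1),'@15',plane(x,*e[0],15).round(1))
    rim=P[(np.hypot(P[...,0]-498.5,P[...,1]-360)<75)&(abs(P[...,2]-22)<2.5)]; print(len(rim),cv2.minEnclosingCircle(rim[:,:2].astype(np.float32)), ((rim.max(0)+rim.min(0))/2).round(1))
d=grab('scene'); t=grab('top'); o=telemetry.get_obs(); p=o['ee_pos']; print(p.round(1),o['ft_force'].round(1))
for x in(d,t):
    P=pts(x); z0=p[2]-108+5.5-82+10; m=(np.hypot(P[...,0]-p[0],P[...,1]-p[1])<42)&(abs(P[...,2]-z0)<6); q=P[m]; print(len(q),z0.round(1),np.median(q,0).round(1),cv2.minEnclosingCircle(q[:,:2].astype(np.float32)))
E
```

```text
scene [240.1 187.3] [40.7 50.6] @22 [495.6 352.1  22. ] @15 [498.1 358.1  15. ]
398 ((500.7277526855469, 358.2365417480469), 60.36779022216797) [501.  360.1  22. ]
top [214.6 222.9] [45.  46.2] @22 [497.4 360.3  22. ] @15 [498.2 361.4  15. ]
469 ((499.23974609375, 359.7764587402344), 58.01504135131836) [498.9 359.6  22. ]
[498.5 360.5 316.3] [-0.4 -0.3 -3.7]
761 141.8 [497.1 356.8 141.6] ((498.2923583984375, 360.3128967285156), 41.74080276489258)
2 141.8 [490.8 399.1 140.1] ((490.7607421875, 399.1090087890625), 0.658190131187439)
```

Request:
jog_arm:
  travel:
    - [0, 0, -0.01]
    - [0, 0, -0.025]
    - [0, 0, -0.045]
    - [0, 0, -0.065]
    - [0, 0, -0.085]
    - [0, 0, -0.1]
    - [0, 0, -0.11]
    - [0, 0, -0.115]
    - [0, 0, -0.115]
    - [0, 0, -0.115]
  dr:
    - [0, 0, 0]
    - [0, 0, 0]
    - [0, 0, 0]
    - [0, 0, 0]
    - [0, 0, 0]
    - [0, 0, 0]
    - [0, 0, 0]
    - [0, 0, 0]
    - [0, 0, 0]
    - [0, 0, 0]

```text
t: 19.9
ee_pos: [498.7, 360.6, 270.7]
orientation: [1.744, 2.608, 0.002]
ft_force: [0.0, 0.2, -4.0]
width: 19.9
```

Request:
jog_arm:
  travel:
    - [0, 0, 0]
    - [0, 0, 0]
    - [0, 0, 0]
    - [0, 0, 0]
    - [0, 0, 0]
    - [0, 0, 0]
    - [0, 0, 0]
    - [0, 0, 0]
    - [0, 0, 0]
    - [0, 0, 0]
  dr:
    - [0, 0, 0]
    - [0, 0, 0]
    - [0, 0, 0]
    - [0, 0, 0]
    - [0, 0, 0]
    - [0, 0, 0]
    - [0, 0, 0]
    - [0, 0, 0]
    - [0, 0, 0]
    - [0, 0, 0]

```text
t: 20.9
ee_pos: [498.7, 360.6, 270.6]
orientation: [1.744, 2.608, 0.002]
ft_force: [-0.1, 0.1, -4.5]
width: 20.0
```

```bash
python3 - <<'E'
from h import *
d=grab('scene'); o=telemetry.get_obs(); p=o['ee_pos']; print(p.round(1),o['ft_force'].round(1))
P=pts(d)
for z0 in (94,):
    m=(np.hypot(P[...,0]-p[0],P[...,1]-p[1])<44)&(abs(P[...,2]-z0)<6); q=P[m]; print(len(q),np.median(q,0).round(1),cv2.minEnclosingCircle(q[:,:2].astype(np.float32)))
    A=np.c_[q[:,:2]-p[:2],np.ones(len(q))]; print('tilt',np.linalg.lstsq(A,q[:,2],rcond=None)[0].round(3))
u,v=map(int,proj(d,(498,360,70))); n=50
A=cv2.resize(d['bgr'][v-n:v+n,u-n:u+n],(600,600),interpolation=cv2.INTER_CUBIC)
cv2.imwrite('pics/o.png',np.clip(A*1.4,0,255).astype(np.uint8))
E
```

```text
[498.7 360.6 270.6] [ 0.7  0.7 -4.6]
758 [497.  356.5  96.5] ((499.8692321777344, 360.9497375488281), 43.244014739990234)
tilt [4.2000e-02 2.4000e-02 9.6214e+01]
```

View pics/o.png

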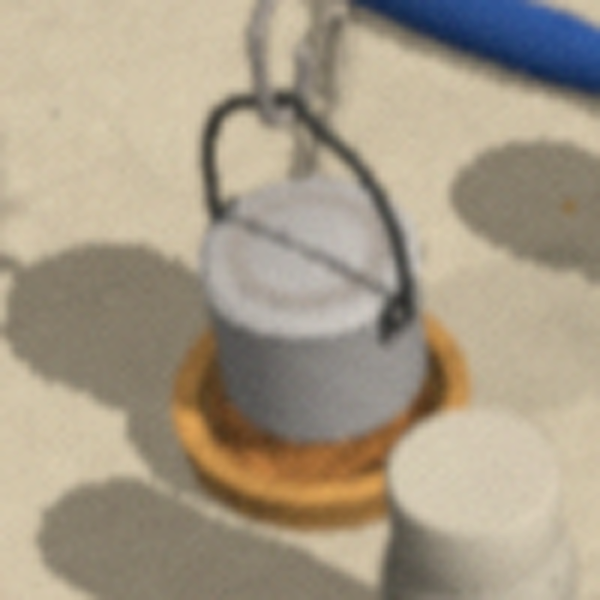

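The pot hangs level above the recess (pot at (315,330), stand centre (320,420), bottle front right). Lower the last bit slowly.

Request:
jog_arm:
  travel:
    - [0, 0, -0.006]
    - [0, 0, -0.013]
    - [0, 0, -0.02]
    - [0, 0, -0.027]
    - [0, 0, -0.034]
    - [0, 0, -0.041]
    - [0, 0, -0.046]
    - [0, 0, -0.051]
    - [0, 0, -0.056]
    - [0, 0, -0.06]
  dr:
    - [0, 0, 0]
    - [0, 0, 0]
    - [0, 0, 0]
    - [0, 0, 0]
    - [0, 0, 0]
    - [0, 0, 0]
    - [0, 0, 0]
    - [0, 0, 0]
    - [0, 0, 0]
    - [0, 0, 0]

```text
t: 21.95
ee_pos: [499.0, 360.8, 247.0]
orientation: [1.744, 2.607, 0.004]
ft_force: [-0.3, -0.8, -0.1]
width: 20.2
```

```bash
cat > lid.py <<'E'
from h import *
d=grab('scene'); o=telemetry.get_obs(); p=o['ee_pos']; print(p.round(1),o['ft_force'].round(1))
P=pts(d); m=(np.hypot(P[...,0]-498.5,P[...,1]-360.5)<44)&(abs(P[...,2]-76)<6); q=P[m]; print(len(q),np.median(q,0).round(1),cv2.minEnclosingCircle(q[:,:2].astype(np.float32)))
A=np.c_[q[:,:2]-[498.5,360.5],np.ones(len(q))]; print('tilt',np.linalg.lstsq(A,q[:,2],rcond=None)[0].round(3))
E
python3 lid.py
```

```text
[498.9 360.7 246.8] [-0.7 -0.9 -0.8]
716 [498.9 357.5  75.3] ((500.7164611816406, 361.0840148925781), 43.41758346557617)
tilt [1.2000e-02 1.5000e-02 7.5405e+01]
```

Seated (lid at ~76, level, the load gone from the hook). Drop the J off the wire and back out.

Request:
jog_arm:
  travel:
    - [0, 0, -0.008]
    - [0, 0, -0.018]
    - [0, 0, -0.028]
    - [0, 0, -0.038]
    - [0, 0, -0.048]
    - [0, 0, -0.056]
    - [0, 0, -0.062]
    - [0, 0, -0.065]
    - [0, 0, -0.065]
    - [0, 0, -0.065]
  dr:
    - [0, 0, 0]
    - [0, 0, 0]
    - [0, 0, 0]
    - [0, 0, 0]
    - [0, 0, 0]
    - [0, 0, 0]
    - [0, 0, 0]
    - [0, 0, 0]
    - [0, 0, 0]
    - [0, 0, 0]

```text
t: 23.0
ee_pos: [499.0, 360.8, 220.9]
orientation: [1.743, 2.607, 0.003]
ft_force: [0.0, 0.1, -1.0]
width: 19.7
```

Request:
jog_arm:
  travel:
    - [-0.007, -0.003, 0]
    - [-0.018, -0.0075, 0]
    - [-0.03, -0.0125, 0]
    - [-0.042, -0.0175, 0]
    - [-0.055, -0.023, 0]
    - [-0.07, -0.029, 0]
    - [-0.085, -0.035, 0]
    - [-0.1, -0.041, 0]
    - [-0.11, -0.046, 0]
    - [-0.11, -0.046, 0]
  dr:
    - [0, 0, 0]
    - [0, 0, 0]
    - [0, 0, 0]
    - [0, 0, 0]
    - [0, 0, 0]
    - [0, 0, 0]
    - [0, 0, 0]
    - [0, 0, 0]
    - [0, 0, 0]
    - [0, 0, 0]

```text
t: 24.0
ee_pos: [454.4, 342.1, 220.9]
orientation: [1.743, 2.608, 0.003]
ft_force: [0.6, -0.2, -2.0]
width: 20.0
```

```bash
python3 lid.py; python3 - <<'E'
from h import *
d=load('scene')
u,v=map(int,proj(d,(490,357,110))); n=50
A=cv2.resize(d['bgr'][v-n:v+n,u-n:u+n],(500,500),interpolation=cv2.INTER_CUBIC)
cv2.imwrite('pics/p.png',np.clip(A*1.4,0,255).astype(np.uint8))
E
```

```text
[454.8 342.3 221. ] [ 0.3 -0.1 -1.4]
683 [500.2 356.6  75.6] ((499.7369079589844, 361.5214538574219), 43.375885009765625)
tilt [1.6000e-02 1.5000e-02 7.5485e+01]
```

View pics/p.png

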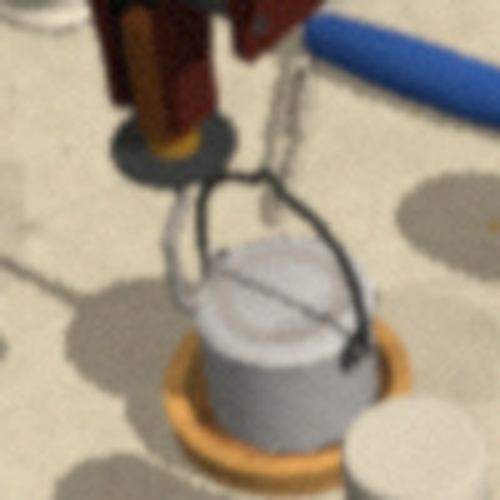

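The hook is clear of the bail (J at (180,290)); the pot is seated in the stand with the bail upright. Up and back to the holder (home TCP was 676.1, 131.3, 122.2 at yaw 80°).

Request:
jog_arm:
  travel:
    - [-0.01, -0.004, 0.02]
    - [-0.02, -0.008, 0.06]
    - [-0.02, -0.008, 0.11]
    - [-0.02, -0.008, 0.16]
    - [-0.02, -0.008, 0.21]
    - [-0.02, -0.008, 0.25]
    - [-0.02, -0.008, 0.28]
    - [-0.02, -0.008, 0.3]
    - [-0.02, -0.008, 0.3]
    - [-0.02, -0.008, 0.3]
  dr:
    - [0, 0, 0]
    - [0, 0, 0]
    - [0, 0, 0]
    - [0, 0, 0]
    - [0, 0, 0]
    - [0, 0, 0]
    - [0, 0, 0]
    - [0, 0, 0]
    - [0, 0, 0]
    - [0, 0, 0]

```text
t: 25.05
ee_pos: [446.6, 339.0, 340.5]
orientation: [1.743, 2.608, 0.003]
ft_force: [-0.1, -0.9, -1.0]
width: 19.9
```

```bash
python3 - <<'E'
from h import *
o=telemetry.get_obs();p=o['ee_pos'];r=o['orientation'];print(p.round(1),((np.array([675.8,131.3])-p[:2])/400).round(4),(80-np.degrees(2*np.arctan2(r[1],r[0])))/90)
E
```

```text
[446.6 339.  340.5] [ 0.573  -0.5192] -0.36073860270842967
```

Request:
jog_arm:
  travel:
    - [0.03, -0.027, 0]
    - [0.1, -0.091, 0]
    - [0.18, -0.163, 0]
    - [0.26, -0.236, 0]
    - [0.34, -0.308, 0]
    - [0.42, -0.381, 0]
    - [0.49, -0.444, 0]
    - [0.54, -0.489, 0]
    - [0.565, -0.512, 0]
    - [0.573, -0.519, 0]
  dr:
    - [0, 0, -0.03]
    - [0, 0, -0.08]
    - [0, 0, -0.13]
    - [0, 0, -0.18]
    - [0, 0, -0.23]
    - [0, 0, -0.28]
    - [0, 0, -0.32]
    - [0, 0, -0.35]
    - [0, 0, -0.361]
    - [0, 0, -0.361]

```text
t: 26.05
ee_pos: [676.4, 129.7, 339.2]
orientation: [2.406, 2.013, -0.002]
ft_force: [-0.9, -0.9, -2.0]
width: 19.6
```

Request:
jog_arm:
  travel:
    - [0, 0, -0.02]
    - [0, 0, -0.06]
    - [0, 0, -0.1]
    - [0, 0, -0.14]
    - [0, 0, -0.18]
    - [0, 0, -0.21]
    - [0, 0, -0.23]
    - [0, 0, -0.24]
    - [0, 0, -0.24]
    - [0, 0, -0.24]
  dr:
    - [0, 0, 0]
    - [0, 0, 0]
    - [0, 0, 0]
    - [0, 0, 0]
    - [0, 0, 0]
    - [0, 0, 0]
    - [0, 0, 0]
    - [0, 0, 0]
    - [0, 0, 0]
    - [0, 0, 0]

```text
t: 27.05
ee_pos: [676.8, 129.7, 243.9]
orientation: [2.406, 2.013, -0.001]
ft_force: [-0.4, -0.5, -0.7]
width: 19.9
```

```bash
python3 - <<'E'
from h import *
o=telemetry.get_obs();p=o['ee_pos'];r=o['orientation'];print(p.round(1),r.round(3),((np.array([675.9,131.3,122])-p)/400).round(4),o['ft_force'].round(1),o['qpos'].round(2))
E
```

```text
[676.8 129.7 243.9] [ 2.406e+00  2.013e+00 -1.000e-03] [-0.0023  0.004  -0.3047] [-0.4 -0.5 -0.7] [ 0.17  0.5   1.46 -0.    1.18 -1.22]
```

Request:
jog_arm:
  travel:
    - [-0.002, 0.004, -0.01]
    - [-0.002, 0.004, -0.04]
    - [-0.002, 0.004, -0.08]
    - [-0.002, 0.004, -0.12]
    - [-0.002, 0.004, -0.16]
    - [-0.002, 0.004, -0.2]
    - [-0.002, 0.004, -0.235]
    - [-0.002, 0.004, -0.265]
    - [-0.002, 0.004, -0.285]
    - [-0.002, 0.004, -0.29]
  dr:
    - [0, 0, 0]
    - [0, 0, 0]
    - [0, 0, 0]
    - [0, 0, 0]
    - [0, 0, 0]
    - [0, 0, 0]
    - [0, 0, 0]
    - [0, 0, 0]
    - [0, 0, 0]
    - [0, 0, 0]

```text
t: 28.05
ee_pos: [675.6, 131.2, 126.6]
orientation: [2.406, 2.013, -0.003]
ft_force: [-0.1, -0.3, -1.2]
width: 20.1
```

Request:
jog_arm:
  travel:
    - [0, 0, -0.004]
    - [0, 0, -0.008]
    - [0, 0, -0.01]
    - [0, 0, -0.012]
    - [0, 0, -0.014]
    - [0, 0, -0.015]
    - [0, 0, -0.015]
    - [0, 0, -0.015]
    - [0, 0, -0.015]
    - [0, 0, -0.015]
  dr:
    - [0, 0, 0]
    - [0, 0, 0]
    - [0, 0, 0]
    - [0, 0, 0]
    - [0, 0, 0]
    - [0, 0, 0]
    - [0, 0, 0]
    - [0, 0, 0]
    - [0, 0, 0]
    - [0, 0, 0]

```text
t: 29.05
ee_pos: [675.9, 131.3, 122.1]
orientation: [2.406, 2.013, -0.001]
ft_force: [-2.4, -1.5, 6.7]
width: 20.1
```

The disc is on the mouth (6.7 N up, same height as at pickup). Release and retreat.

Request:
jog_arm:
  travel:
    - [0, 0, 0]
    - [0, 0, 0]
    - [0, 0, 0]
    - [0, 0, 0]
    - [0, 0, 0]
    - [0, 0, 0]
    - [0, 0, 0]
    - [0, 0, 0]
    - [0, 0, 0]
    - [0, 0, 0]
  dr:
    - [0, 0, 0]
    - [0, 0, 0]
    - [0, 0, 0]
    - [0, 0, 0]
    - [0, 0, 0]
    - [0, 0, 0]
    - [0, 0, 0]
    - [0, 0, 0]
    - [0, 0, 0]
    - [0, 0, 0]
  hand: 1

```text
t: 30.05
ee_pos: [675.9, 131.3, 122.2]
orientation: [2.406, 2.013, -0.001]
ft_force: [0.5, -0.3, 0.2]
width: 87.8
```

Request:
jog_arm:
  travel:
    - [0, 0, 0.02]
    - [0, 0, 0.06]
    - [0, 0, 0.12]
    - [0, 0, 0.19]
    - [0, 0, 0.26]
    - [0, 0, 0.33]
    - [0, 0, 0.38]
    - [0, 0, 0.4]
    - [0, 0, 0.4]
    - [0, 0, 0.4]
  dr:
    - [0, 0, 0]
    - [0, 0, 0]
    - [0, 0, 0]
    - [0, 0, 0]
    - [0, 0, 0]
    - [0, 0, 0]
    - [0, 0, 0]
    - [0, 0, 0]
    - [0, 0, 0]
    - [0, 0, 0]

```text
t: 31.05
ee_pos: [675.4, 131.2, 281.6]
orientation: [2.406, 2.013, -0.002]
ft_force: [-0.4, -0.5, -0.2]
width: 87.7
```

```bash
python3 lid.py; python3 - <<'E'
from h import *
print(telemetry.get_obs()['width'])
d=load('scene'); P=pts(d); t=grab('top'); T=pts(t)
def r(n,x,y,R,zl,zh,P):
    m=(np.hypot(P[...,0]-x,P[...,1]-y)<R)&(P[...,2]>zl)&(P[...,2]<zh); p=P[m]
    if len(p): print(n,len(p),'mec',np.round(cv2.minEnclosingCircle(p[:,:2].astype(np.float32))[0],1),'z',np.percentile(p[:,2],[5,50,95]).round(1))
for c,X in(('s',P),('t',T)):
    r(c+' guard',675,131,40,97,110,X); r(c+' grip',675,131,40,165,180,X)
    r(c+' bottle',479,198,45,130,150,X); r(c+' jarw',695,308,45,105,118,X); r(c+' jard',709,15,40,84,100,X); r(c+' crown',498,360,40,140,160,X); r(c+' lid',498,360,36,72,80,X)
E
```

```text
[675.2 131.1 280.9] [ 0.8 -0.6 -0.4]
718 [499.  357.5  75.5] ((500.4427185058594, 360.47198486328125), 43.2042350769043)
tilt [1.1000e-02 1.1000e-02 7.5397e+01]
87.799617312637
s guard 273 mec [675.7 130.2] z [101.6 104.7 108.1]
s grip 81 mec [676.1 129.4] z [165.7 169.5 174.3]
s bottle 606 mec [479.5 196.5] z [133.2 142.3 144.4]
s jarw 561 mec [696.9 306.7] z [108.  112.3 114.7]
s jard 446 mec [709.9  16. ] z [86.5 91.9 94.5]
s crown 33 mec [504.2 357.2] z [140.3 145.9 150.9]
s lid 569 mec [498.2 360.1] z [73.2 75.8 78.1]
t guard 147 mec [675.2 134.1] z [100.1 103.8 106.9]
t grip 2 mec [670.  140.9] z [165.6 167.4 169.1]
t bottle 532 mec [479.  197.9] z [139.  142.  144.8]
t jarw 692 mec [696.  307.5] z [108.3 111.4 114.3]
t crown 32 mec [501.6 362.1] z [140.4 144.9 151.3]
t lid 623 mec [498. 360.] z [72.7 75.2 78.1]
```

```bash
python3 -c "
from workcell import ticket; print(ticket.close_job())"
```

```text
the job is handed in; nothing more can be done
None
```

The job is done and handed in at about 31 s of the 64 s. With the hook I swung the bail upright while the pot stayed in the warmer. I then lifted the pot out, carried it between the bottle and the wide jar, and set it down in the stand recess. After unhooking it I put the hook back in its tube and moved the open gripper clear.

My last checks:
- **Pot:** The lid is level to about 1° and at 75.5 mm, which matches a pot fully seated on the recess floor. It is centred within about 1–2 mm of the recess, and the bail still stands upright.
- **Hook:** The guard disc is at the same height and position as at the start (about 104.7 mm), and the tool was back at its pickup height when I released.
- **Bottle and jars:** All three are within 1–2 mm of where they started, about the accuracy of the cameras. The final top view gave no reading for the dark jar, because the arm probably hid it, so that one rests on the scene camera alone.

- **Disagreements:** The bail was not fully folded at the start. It stood about 0.3 rad up, which I found because the first single-view position disagreed with the two-view one by about 10 mm. The final top view also put the guard disc about 4 mm off in y, with the disc partly hidden; the scene view agreed with the start.

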